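# Let the chocolate balls out of the lever dispenser

### The arm

A 7-joint arm with a two-finger parallel gripper is mounted at the origin on the work surface. World frame = base frame: x ahead of the robot, y to its left, z up, the work surface at z = 0. Lengths are in m, angles in rad, forces in N, time in s.
With the tool pointing down it reaches from about 0.375 to 0.925 m from the base axis. Payload 3.1 kg.
Tool frame: the origin (TCP) lies between the finger pads; the fingertips stand 19 mm ahead of it and the grasp point (between the pads) is the TCP; z points along the fingers, y is the direction in which the jaws open and shut (so a half turn about z gives the same grasp; the last joint's range is limited). The gripper opens to 85 mm and grips with 20 to 120 N. Pads are 22 mm wide; open, the fingers measure 114 mm over their backs; the gripper's body (76 mm by 85 mm) begins 54 mm behind the grasp point. The pads swing forward as they close: fully open they stand 13 mm farther back than shut.
Start: joints at [1.089, 0.383, 0.044, 1.598, -0.018, 1.161, -0.05], TCP at [0.243, -0.603, 0.214] pointing down, gripper open.
Joint ranges: [-2.61, 2.61], [-0.41, 2.15], [-1.48, 1.57], [0, 2.5], [-1.57, 4.71], [0.05, 1.97], [-2.85, 2.85]. Speed limits (rad/s): [2.79, 2.79, 3.14, 3.14, 3.14, 3.14, 3.14].

### API

Orientations are given as a unit quaternion [x, y, z, w].
In Python, from bench import move_ptp, movel, move_j, move_gripper, pause, inverse_kinematics, read_camera, camera_params, MotionError, sign_off, look_for, tip_of, read_time_s, read_qpos, read_joint_vel, read_effort, read_eef_pos, read_tcp_rot, read_ft_force, read_ft_torque, read_finger_gap gives the robot as it stands. Calls block until the motion is done:
- move_ptp(position, orientation): joint-space move of the TCP to a pose.
- movel(position, orientation=None, speed=0.15): straight line of the TCP; orientation=None keeps the orientation; speed is the mean speed in m/s.
- move_j(angles): joint-space move.
- move_gripper(opening, effort=None): finger opening in m; effort is the grip in N (None keeps the last); returns when the fingers have stopped.
- pause(seconds).
- inverse_kinematics(position, orientation): joint angles nearest the present ones, or None.
- read_camera(name): name is "scene" or "side" or "wrist"; returns the picture (420x560x3 uint8, red, green, blue); there is no depth.
- camera_params(name): a dict with "K" (3x3 intrinsics, pixels), "camera_from_world" (4x4, takes a point from world to camera coordinates). Camera axes: x right, y down, z forward; pixel columns grow to the right and rows downward; lengths in m; the calibration is good to about 2 mm. The wrist camera is an equidistant fisheye: a pixel r from the principal point sees the ray r / f radians off the axis. A picture is of the moment at which its call begins: read the wrist's pose just before it. camera_params takes no time and is no camera call; for the wrist camera it gives the pose at the moment of the call.
A pose or a line that the arm cannot do raises MotionError and nothing moves.
- sign_off(): hands the job in, once; it reports no verdict.
Trained networks look in the newest picture that a camera, given by its name, has taken for a name from the list of things; names that differ only in an ending like _2 or _b are one class to them, and where a whole thing is asked for, a point or a joint stands for the part that bears it (a point fixed in the world has none). Each returns a list of dicts, best first, with "confidence" (0 to 1); they miss things now and then, are a little off and sometimes report something else, mostly with a low value. They report only what shows in the picture. A call takes as long as a camera call.
- look_for(camera, name): "at" ([column, row] in pixels, amid what is visible of it).
- tip_of(camera, name): "at" ([column, row] in pixels: a listed point, or the origin of a listed thing).
Readings, each from a call of its own:
- read_time_s(): time.
- read_qpos(): joint angles.
- read_joint_vel(): joint speeds.
- read_effort(): joint torques, N m.
- read_eef_pos(): TCP position.
- read_tcp_rot(): TCP orientation.
- read_ft_force(): force on the tool from outside, world axes, zero at the start.
- read_ft_torque(): the same for the moment, N m.
- read_finger_gap(): finger opening in m.
Only numpy, scipy, OpenCV 4.12 (cv2) and the standard library are available. Lean on these libraries where they do the work, as an engineer would, in place of code of your own. Each camera call takes 0.05 s, during which the arm holds its last target.

### The job

Press the dispenser's lever all the way down so that its linked lid lifts fully, and keep it down until all three chocolate balls have rolled out into the open end of the trough. Then ease the lever back up so that the lid comes down gently and shuts without slamming, and take the hand away. Work the lever only: do not touch the lid or the balls, and leave the mug, the jar and the biscuit where they are.

Things in the scene. Friction and masses are not known exactly. Their poses are not given: they have to be found in the camera images.
- dispenser: white dispenser fixed to the table: trough 360 mm long (its x), 47 mm wide inside, 100 mm wide base. Steel floor falls 12 deg towards -x, 60 mm high at the origin's x. Rear (x > 0): walls 138 mm tall, lid on top; front (x < 0): open, walls 82 mm, end wall 67 mm. Origin: centre of the underside, on the table; +x towards the lid's hinge, +y to the lever's side, z up; place and yaw vary.
- paddle (a point): centre of the top of the lever's black paddle, a plate 50 (dispenser's x) x 75 (y) x 6 mm; moves with it. Lever up: (-116, 88, 173) mm in the dispenser frame. It turns about the dispenser's y at (30, 136) mm in x, z. Full press: 67 mm, almost straight down (x shifts under 5 mm), to 106 mm above the table. Leans 0.2 rad at first (-x edge high), 0.25 rad the other way at the end. Nothing under it.
- lever (a joint): lever angle, rad: 0 = up (lid shut), 0.45 = against its lower stop (lid fully up). Pressing the paddle down makes it grow. Needs 1.5 to 5 N at the paddle; nothing holds it down, and the lid's weight brings it back at once if let go.
- lid (a joint): lid angle, rad: 0 = shut, about 0.675 = fully up, with the lever at its stop. Tied to the lever: it turns 1.5 times as far as the lever. The lid's weight alone drives it shut; there is no damper.
- lid_edge (a point): middle of the lid's front edge: a clear plate with a metal frame, 165 mm from hinge to this edge, 62 mm wide, and a 72 mm deep metal lip hanging from the edge, which holds the balls back when shut. Hinge at (155, 0, 142) mm in the dispenser frame. The edge is 142 mm above the table when shut, 245 mm when up. Balls pass under the lip from about 0.25 rad on.
- catch (a point): point on the trough floor in the middle of the open front end, (-110, 0, 37) mm in the dispenser frame, where the balls come to rest in a row.
- ball0_center (a point): centre of a loose dark brown chocolate ball, 36 mm across, 25 g; at the start number 1 of three in a row under the lid, counted from the lip.
- ball1_center (a point): centre of a loose dark brown chocolate ball, 36 mm across, 25 g; at the start number 2 of three in a row under the lid, counted from the lip.
- ball2_center (a point): centre of a loose dark brown chocolate ball, 36 mm across, 25 g; at the start number 3 of three in a row under the lid, counted from the lip.
- mug: white ceramic mug standing upright, 76 mm across, 85 mm tall, handle towards its +y; loose. Origin at the centre of its underside. A bystander.
- jar: closed glass jar with a metal cap, 72 mm across, 90 mm tall, upright; loose. Origin at the centre of its underside. A bystander.
- biscuit: round golden biscuit lying flat, 72 mm across, 14 mm thick; loose. Origin at the centre of its underside. A bystander.

How it is judged:
By the outcome, as a careful person would: the job done as asked, in the order asked, and still so for the second after the job is handed in, with the robot touching nothing.
It also fails if it takes over 42 s, if anything falls off the work surface, if the arm or the gripper's body presses on something with over 40 N, if the wrist force passes 120 N, or if a joint passes its speed limit or range.

## Working session

There is one attempt and no reset: what is moved stays moved. The work goes in short steps, each a Python script; the robot and the scene stay as the last script left them, time stands still between calls to the robot, and variables do not carry over. Pictures are saved under pics/ and viewed, and the job is handed in when it is done.

```bash
mkdir -p pics; ls; python3 - <<'E'
from bench import *
import cv2, numpy as np
print(read_time_s())
for c in ["scene","side"]:
    im=read_camera(c); cv2.imwrite(f"pics/{c}0.png",im[:,:,::-1])
    p=camera_params(c); print(c,np.round(p["K"],1).tolist(),np.round(p["camera_from_world"],3).tolist())
    for n in ["dispenser","paddle","lid_edge","catch","ball0_center","mug","jar","biscuit"]:
        print(n,[(np.round(d["at"]).tolist(),round(d["confidence"],2)) for d in tip_of(c,n)[:3]])
print(read_time_s(), read_tcp_rot(), read_ft_force())
E
```

```text
pics
0.0
scene [[438.1, 0.0, 277.5], [0.0, 438.1, 204.0], [0.0, 0.0, 1.0]] [[0.238, 0.971, 0.024, -0.26], [0.576, -0.121, -0.808, -0.249], [-0.782, 0.206, -0.588, 1.445], [0.0, 0.0, 0.0, 1.0]]
dispenser [([158.0, 253.0], 0.64)]
paddle [([166.0, 147.0], 0.97)]
lid_edge [([152.0, 194.0], 0.61)]
catch [([141.0, 212.0], 0.96)]
ball0_center [([88.0, 293.0], 0.42)]
mug [([266.0, 233.0], 0.59)]
jar [([90.0, 290.0], 0.87)]
biscuit [([83.0, 236.0], 0.55), ([268.0, 233.0], 0.46)]
side [[488.3, 0.0, 272.1], [0.0, 488.3, 215.0], [0.0, 0.0, 1.0]] [[0.99, -0.139, -0.001, -0.597], [-0.09, -0.63, -0.771, 0.229], [0.107, 0.764, -0.637, 1.13], [0.0, 0.0, 0.0, 1.0]]
dispenser [([271.0, 333.0], 0.74)]
paddle [([199.0, 272.0], 0.58)]
lid_edge [([267.0, 290.0], 0.7), ([253.0, 258.0], 0.43)]
catch [([221.0, 341.0], 0.77)]
ball0_center [([273.0, 308.0], 0.41)]
mug [([255.0, 259.0], 0.6)]
jar [([326.0, 388.0], 0.68)]
biscuit [([240.0, 412.0], 0.58)]
0.9 [ 9.81639298e-01  1.90746660e-01  2.03864627e-05 -2.37228908e-06] [ 0.5681075  -0.14026841 -0.33305427]
```

View pics/scene0.png

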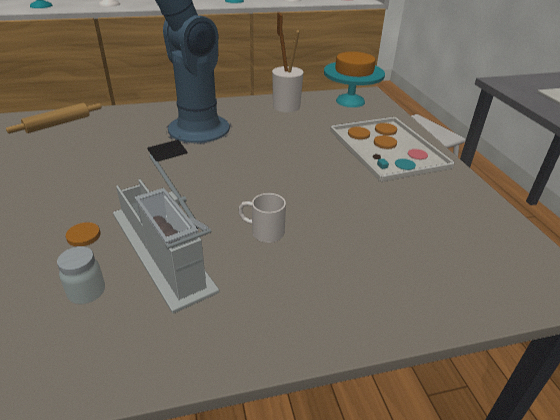

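View pics/side0.png

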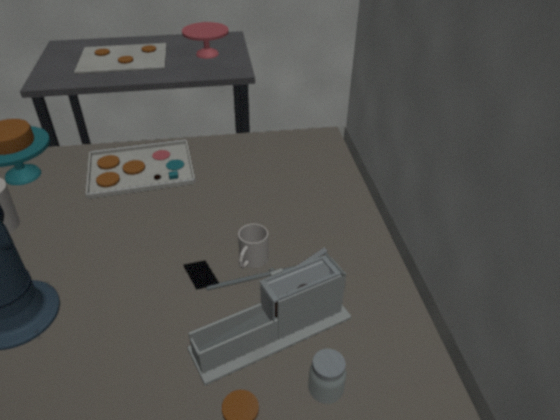

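The scene view shows the dispenser with its lid end towards the camera (near end at about (195,290)) and the paddle at (167,150). The mug is at (268,217), the jar at (82,275) and the biscuit at (83,234). The side view agrees, with the paddle at (201,274) and the mug at (253,245) behind it. Next I fit the dispenser pose.

```bash
cat > h.py <<'E'
from bench import *
import cv2, numpy as np
from scipy.optimize import least_squares
from scipy.spatial.transform import Rotation as R
P={"dispenser":(0,0,0),"paddle":(-.116,.088,.173),"lid_edge":(-.010,0,.142),"catch":(-.110,0,.037)}
def proj(c,X,p=None):
    p=p or camera_params(c); X=np.atleast_2d(X); T=np.array(p["camera_from_world"]); Y=X@T[:3,:3].T+T[:3,3]
    Y=Y@np.array(p["K"]).T; return Y[:,:2]/Y[:,2:]
def d2w(q,X):
    c,s=np.cos(q[2]),np.sin(q[2]); X=np.atleast_2d(X)
    return np.c_[q[0]+c*X[:,0]-s*X[:,1],q[1]+s*X[:,0]+c*X[:,1],X[:,2]]
E
python3 - <<'E'
from h import *
obs=[("scene","dispenser",(158,253)),("scene","paddle",(166,147)),("scene","lid_edge",(152,194)),("scene","catch",(141,212)),
("side","dispenser",(271,333)),("side","paddle",(199,272)),("side","lid_edge",(267,290)),("side","catch",(221,341))]
cp={c:camera_params(c) for c in("scene","side")}
f=lambda q:np.concatenate([proj(c,d2w(q,P[n]),cp[c])[0]-np.array(o) for c,n,o in obs])
best=min((least_squares(f,[.5,-.2,a],loss="soft_l1") for a in np.arange(-3,3,1)),key=lambda r:r.cost)
print(best.x,best.cost); print(np.round(f(best.x).reshape(-1,2),1).tolist())
q=best.x; np.save("q.npy",q); print(d2w(q,P["paddle"]))
for c in("scene","side"):
    im=cv2.imread(f"pics/{c}0.png"); 
    def pl(X,col,cl=True): cv2.polylines(im,[np.round(proj(c,d2w(q,np.array(X)),cp[c])*8).astype(np.int32)],cl,col,1,shift=3)
    pl([(-.18,-.05,0),(.18,-.05,0),(.18,.05,0),(-.18,.05,0)],(0,0,255))
    pl([(-.18,-.025,.082),(-.01,-.025,.082),(-.01,-.025,.138),(.18,-.025,.138),(.18,.025,.138),(-.01,.025,.138)],(0,255,0),False)
    a=.2; pl([(-.116+u*np.cos(a),.088+v,.173-u*np.sin(a)) for u,v in [(-.025,-.0375),(.025,-.0375),(.025,.0375),(-.025,.0375)]],(255,255,0))
    # mug/jar
    cv2.imwrite(f"pics/{c}1.png",cv2.resize(im[100:420,:420] if c=="scene" else im[200:420,100:450],None,fx=1.8,fy=1.8))
# ground/mid height of others
def tri(a,b):
    from numpy.linalg import lstsq
    A=[];B=[]
    for c,o in (("scene",a),("side",b)):
        M=np.array(cp[c]["K"])@np.array(cp[c]["camera_from_world"])[:3]
        for i in(0,1): r=o[i]*M[2]-M[i]; A.append(r[:3]);B.append(-r[3])
    return lstsq(np.array(A),np.array(B),rcond=None)[0]
print("mug",tri((268,233),(254,262)),"jar",tri((90,290),(326,388)),"bisc",tri((83,236),(240,412)))
E
```

```text
[ 0.57979323 -0.13548856  0.37379231] 14.090930815509223
[[4.2, -2.7], [2.2, 1.8], [-0.9, 1.3], [-0.1, -0.2], [-0.6, -0.5], [0.2, 0.1], [-1.1, 1.4], [3.6, 1.8]]
[[ 0.43967004 -0.09592224  0.173     ]]
mug [ 0.56735967  0.10294847 -0.00799989] jar [ 0.67038221 -0.280989   -0.00198878] bisc [ 0.49479089 -0.31011672 -0.00065343]
```

```bash
python3 -c "
import cv2,numpy as np
a=cv2.imread('pics/scene1.png');b=cv2.imread('pics/side1.png');print(a.shape,b.shape)"
```

```text
(576, 756, 3) (396, 630, 3)
```

View pics/scene1.png

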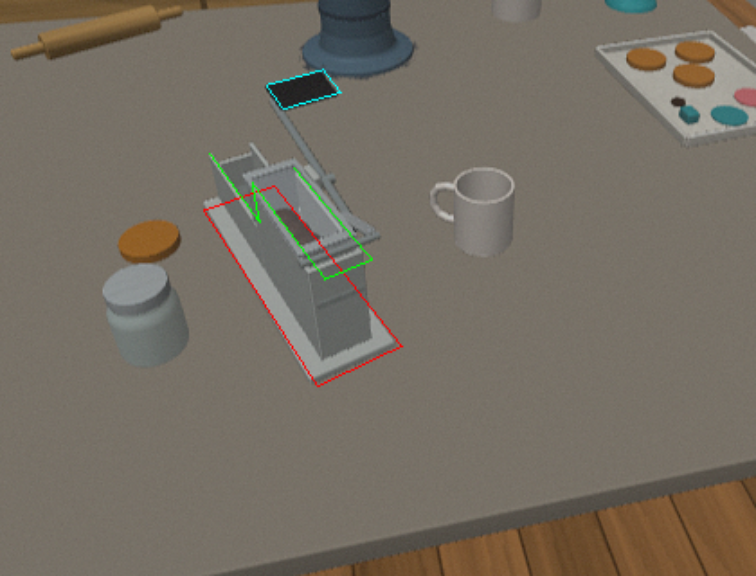

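View pics/side1.png

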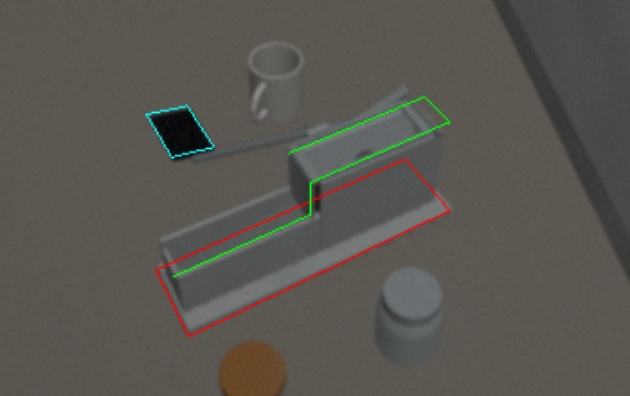

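The fit puts the outlined paddle right on the picture in both views, with the centre at (0.440, -0.096, 0.173). The base outline matches too. I'll close the fingers, go above the paddle and look.

```bash
python3 - <<'E'
from h import *
q=np.load("q.npy")
move_gripper(0.0,40)
p=d2w(q,(-.116,.090,.173))[0]
o=R.from_euler("z",q[2])*R.from_euler("x",np.pi); o=o.as_quat(); np.save("o.npy",o)
for z in(.25,.19,.12): print(z,np.round(inverse_kinematics([p[0],p[1],z],o),2))
move_ptp([p[0],p[1],.25],o)
print(read_time_s(),read_eef_pos(),read_tcp_rot(),o,read_finger_gap(),read_ft_force())
for c in("scene","side","wrist"):
    im=read_camera(c); cv2.imwrite(f"pics/{c}2.png",im[:,:,::-1])
    r=tip_of(c,"paddle"); print(c,[(np.round(d["at"]),round(d["confidence"],2)) for d in r[:2]])
cp=camera_params("wrist"); T=np.array(cp["camera_from_world"]);Y=T[:3,:3]@d2w(q,P["paddle"])[0]+T[:3,3]
th=np.arctan2(np.hypot(*Y[:2]),Y[2]);K=cp["K"];print("exp wrist",K[0][2]+K[0][0]*th*Y[0]/np.hypot(*Y[:2]),K[1][2]+K[1][1]*th*Y[1]/np.hypot(*Y[:2]))
E
python3 -c "
import cv2,numpy as np
a=[cv2.imread(f'pics/{c}2.png') for c in('scene','side','wrist')]
cv2.imwrite('pics/m2.png',np.vstack([np.hstack([a[0][:300,:400],a[1][140:440,100:500][:280] if 0 else cv2.copyMakeBorder(a[1][120:420,100:500],0,0,0,0,0)]),cv2.copyMakeBorder(cv2.resize(a[2],(400,300)),0,0,0,400,0)]))"
```

```text
0.25 [ 0.52 -0.02 -0.4   2.   -0.01  1.16 -1.07]
0.19 [ 0.51  0.05 -0.4   2.07  0.02  1.03 -1.09]
0.12 [ 0.49  0.15 -0.4   2.13  0.07  0.87 -1.14]
3.6333 [ 0.43900168 -0.09534618  0.24999351] [9.82795889e-01 1.84694979e-01 4.29231495e-05 6.08710760e-05] [9.82585693e-01 1.85810002e-01 1.13775812e-17 6.01660212e-17] -4.5241802563687047e-05 [-0.63057374  0.22447514 -0.46503763]
scene [(array([165., 152.]), 0.81)]
side [(array([198., 269.]), 0.6)]
wrist [(array([285., 216.]), 0.56)]
exp wrist 281.0689477049753 216.16189828063278
```

View pics/m2.png

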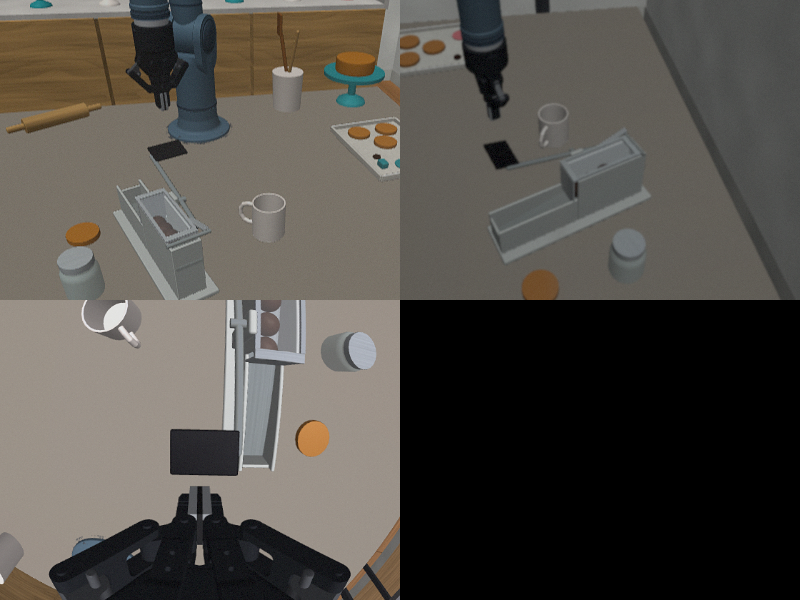

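Wrist view (800-px mosaic): the paddle is at (204,452), straight ahead of the closed fingers and square to them. The network and my prediction agree within 4 px. I'll press until the stop shows in the force.

```bash
python3 - <<'E'
from h import *
q=np.load("q.npy");o=np.load("o.npy")
p=d2w(q,(-.116,.090,.173))[0]; f0=read_ft_force()
movel([p[0],p[1],.205],o,.12)
L=[]
z=.205; hit=False
while z>.118:
    dz=.008 if z>.137 else .0015
    z-=dz; movel([p[0],p[1],z],o,.05 if dz>.005 else .02)
    f=read_ft_force()-f0; e=read_eef_pos()
    L.append((round(z,4),round(e[2],4),np.round(f,1).tolist()))
    if f[2]>14: hit=True;break
    if np.linalg.norm(f[:2])>15: print("lateral");break
for l in L: print(l)
print(hit,read_time_s())
for c in("scene","side","wrist"):
    im=read_camera(c); cv2.imwrite(f"pics/{c}3.png",im[:,:,::-1])
a=[cv2.imread(f'pics/{c}3.png') for c in('scene','side','wrist')]
cv2.imwrite('pics/m3.png',np.vstack([np.hstack([a[0][:300,:400],a[1][120:420,100:500]]),np.hstack([cv2.resize(a[2],(400,300)),cv2.resize(a[2][0:200,250:517],(400,300))])]))
print(read_time_s(),read_ft_force()-f0,read_eef_pos())
E
```

```text
(0.197, np.float64(0.197), [0.8, -0.4, 1.0])
(0.189, np.float64(0.1885), [1.5, 0.6, 1.2])
(0.181, np.float64(0.1804), [0.7, 0.1, 0.3])
(0.173, np.float64(0.1725), [1.7, 0.2, 0.1])
(0.165, np.float64(0.1645), [0.7, 0.3, -0.1])
(0.157, np.float64(0.1568), [1.6, 0.1, 0.9])
(0.149, np.float64(0.1485), [1.3, 0.0, -0.2])
(0.141, np.float64(0.1407), [0.7, -1.1, 0.9])
(0.133, np.float64(0.1326), [1.6, -0.5, 1.7])
(0.1315, np.float64(0.1314), [0.8, 0.3, 1.9])
(0.13, np.float64(0.1299), [0.2, -0.9, 1.4])
(0.1285, np.float64(0.1285), [-0.4, -0.6, 1.7])
(0.127, np.float64(0.127), [0.8, -0.5, 1.2])
(0.1255, np.float64(0.1255), [0.7, -0.4, 2.0])
(0.124, np.float64(0.124), [-0.4, -0.2, 2.3])
(0.1225, np.float64(0.1224), [0.3, -0.6, 1.7])
(0.121, np.float64(0.1209), [0.9, -1.1, 2.4])
(0.1195, np.float64(0.1194), [0.2, -0.2, 2.7])
(0.118, np.float64(0.1179), [1.0, -1.9, 1.3])
False 9.7333
9.8833 [ 0.22974212 -1.01219257  1.81204676] [ 0.43891292 -0.09404138  0.1179865 ]
```

View pics/m3.png

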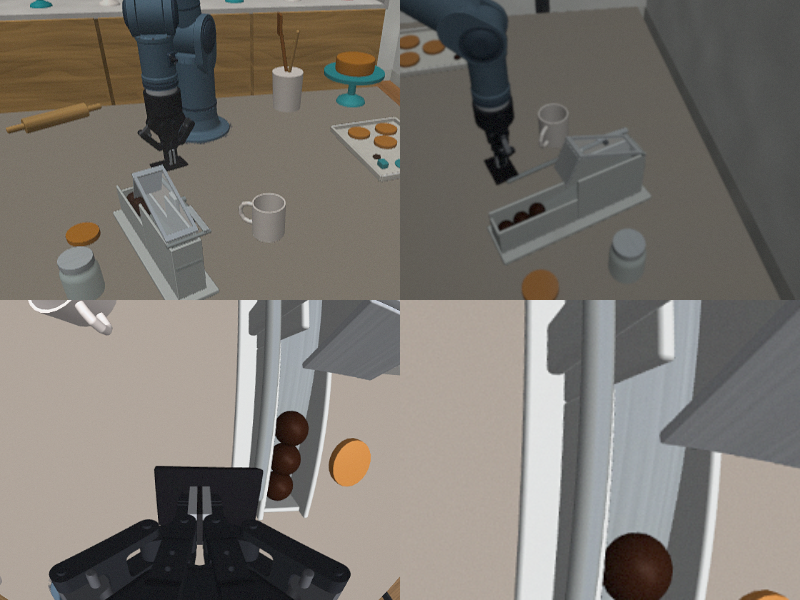

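All three balls lie in a row at the open end (wrist view: (292,427), (286,459), (279,487)), and the lid is raised. The force hasn't yet shown the lower stop, so I keep pressing in small steps until it does.

```bash
python3 - <<'E'
from h import *
q=np.load("q.npy");o=np.load("o.npy")
p=d2w(q,(-.116,.090,.173))[0]; f0=np.array([-.63,.22,-.47])
z=.118; hit=False
while z>.100:
    z-=.001; movel([p[0],p[1],z],o,.02)
    f=read_ft_force()-f0; e=read_eef_pos()
    print(round(z,4),round(e[2],4),np.round(f,1).tolist())
    if f[2]>9: hit=True;break
print(hit,read_time_s())
for c in("scene","side","wrist"):
    im=read_camera(c); cv2.imwrite(f"pics/{c}4.png",im[:,:,::-1])
    if c!="wrist": print(c,[(np.round(d["at"]),d["confidence"]) for d in tip_of(c,"lid_edge")],[(np.round(d["at"]),d["confidence"]) for d in tip_of(c,"paddle")])
cp=None
for nm,X in(("lid_edge up",(.155-.165*np.cos(.675),0,.245)),("pad down",(-.118,.088,.106))):
    print(nm,proj("scene",d2w(q,X)),proj("side",d2w(q,X)))
a=[cv2.imread(f'pics/{c}4.png') for c in('scene','side','wrist')]
cv2.imwrite('pics/m4.png',np.vstack([np.hstack([cv2.resize(a[0][120:270,80:280],(400,300)),cv2.resize(a[1][220:370,170:370],(400,300))]),np.hstack([cv2.resize(a[2],(400,300))]*2)]))
print(read_time_s(),read_ft_force()-f0,read_eef_pos())
E
```

```text
0.117 0.117 [0.4, -1.1, 2.5]
0.116 0.116 [-0.2, 0.2, 2.1]
0.115 0.1149 [1.1, 0.3, 3.0]
0.114 0.114 [0.8, -0.6, 2.7]
0.113 0.113 [1.0, -0.4, 2.6]
0.112 0.112 [0.8, -1.0, 2.9]
0.111 0.111 [1.0, -0.7, 2.3]
0.11 0.11 [0.3, -0.3, 2.0]
0.109 0.109 [2.3, -0.5, 2.0]
0.108 0.108 [1.6, -0.2, 2.1]
0.107 0.1069 [1.2, -0.1, 3.0]
0.106 0.1059 [0.7, -0.8, 2.6]
0.105 0.1049 [1.1, 0.2, 1.6]
0.104 0.1039 [1.5, -0.0, 2.8]
0.103 0.1029 [1.4, 1.1, 1.7]
0.102 0.1019 [-0.1, -0.4, 2.1]
0.101 0.1009 [1.0, 0.2, 1.5]
0.1 0.0999 [0.4, 0.0, 2.3]
False 14.3833
scene [(array([150., 161.]), 0.7)] [(array([170., 170.]), 0.69), (array([ 83., 233.]), 0.5)]
side [(array([277., 256.]), 0.74), (array([219., 344.]), 0.21)] [(array([201., 290.]), 0.61)]
lid_edge up [[150.53386576 158.63859524]] [[281.79481817 248.6054186 ]]
pad down [[171.39716871 173.86451473]] [[201.40759361 294.44625308]]
14.7333 [0.72859765 0.25368795 1.48177171] [ 0.43893242 -0.09407317  0.09999702]
```

View pics/m4.png

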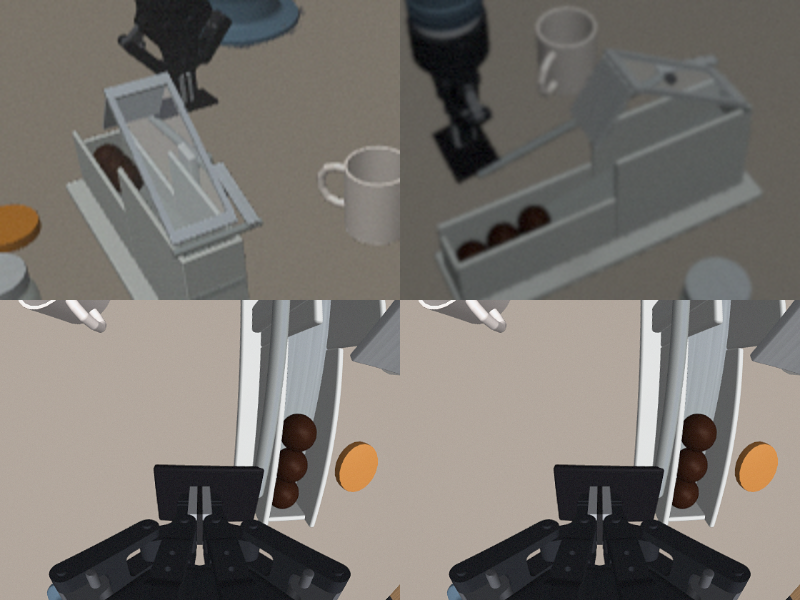

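The lid hasn't reached its predicted height: the edge is seen at (277,256) in the side view against (282,249) expected, and the paddle sits about 4 px high. Yet the TCP is already lower than it should need to be. I'll work out offline where the contact really is.

```bash
cat >> h.py <<'E'
def wproj(X,cp):
    T=np.array(cp["camera_from_world"]);K=np.array(cp["K"]);Y=np.atleast_2d(X)@T[:3,:3].T+T[:3,3]
    r=np.hypot(Y[:,0],Y[:,1]);th=np.arctan2(r,Y[:,2]); return np.c_[K[0,2]+K[0,0]*th*Y[:,0]/r,K[1,2]+K[1,1]*th*Y[:,1]/r]
def pad(a,uv):
    # lever angle a -> points of paddle plate (u along plate x, v along y, w normal above top) in dispenser frame
    c0=np.array([-.116-.030,.173-.136]); out=[]
    for u,v in uv:
        P0=np.array([c0[0]+u*np.cos(.2),c0[1]-u*np.sin(.2)])
        # growing lever: paddle (at -x) goes down
        x=P0[0]*np.cos(a)-P0[1]*np.sin(a); zz=P0[0]*np.sin(a)+P0[1]*np.cos(a)
        out.append((x+.030,.088+v,zz+.136))
    return np.array(out)
CR=[(-.025,-.0375),(.025,-.0375),(.025,.0375),(-.025,.0375)]
E
python3 - <<'E'
from h import *
q=np.load("q.npy"); cp=camera_params("wrist")
print(pad(0,[(0,0)]),pad(.45,[(0,0)]))
e=np.array([.43893,-.09407,.1])
im=cv2.imread("pics/wrist4.png")
for a,col in((.35,(0,255,255)),(.45,(0,0,255))):
    cv2.polylines(im,[np.round(wproj(d2w(q,pad(a,CR)),cp)*8).astype(np.int32)],True,col,1,shift=3); print(a,pad(a,[(0,0)]))
for dz,col in((0,(0,255,0)),(-.019,(255,0,255)),(.02,(255,255,0))):
    u=wproj(e+[0,0,dz],cp)[0];print(dz,u);cv2.circle(im,(int(u[0]),int(u[1])),3,col,-1)
T=np.array(cp["camera_from_world"]);print("cam",-T[:3,:3].T@T[:3,3])
cv2.imwrite("pics/w5.png",cv2.resize(im[200:420,150:450],None,fx=2.6,fy=2.6))
s=cv2.imread("pics/side4.png");c=cv2.imread("pics/scene4.png")
for n,i in(("side",s),("scene",c)):
  for a,col in((.35,(0,255,255)),(.45,(0,0,255))):
    cv2.polylines(i,[np.round(proj(n,d2w(q,pad(a,CR)))*8).astype(np.int32)],True,col,1,shift=3)
  for dz,col in((0,(0,255,0)),(-.019,(255,0,255))):
    u=proj(n,e+[0,0,dz])[0];cv2.circle(i,(int(u[0]),int(u[1])),1,col,-1)
cv2.imwrite("pics/s5.png",np.hstack([cv2.resize(s[220:340,140:240],(400,480)),cv2.resize(c[100:220,120:220],(400,480))]))
E
```

```text
[[-0.116  0.088  0.173]] [[-0.117559    0.088       0.10581157]]
0.35 [[-0.11983563  0.088       0.12069371]]
0.45 [[-0.117559    0.088       0.10581157]]
0 [278.85447219 261.82743783]
-0.019 [278.90634267 247.54842434]
0.02 [278.78850174 280.09916085]
cam [ 0.51432676 -0.06478075  0.25939355]
```

View pics/w5.png

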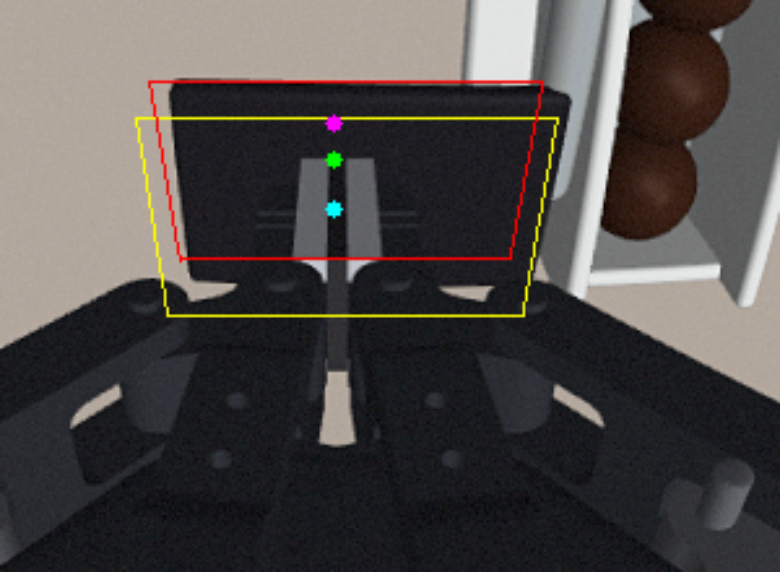

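View pics/s5.png

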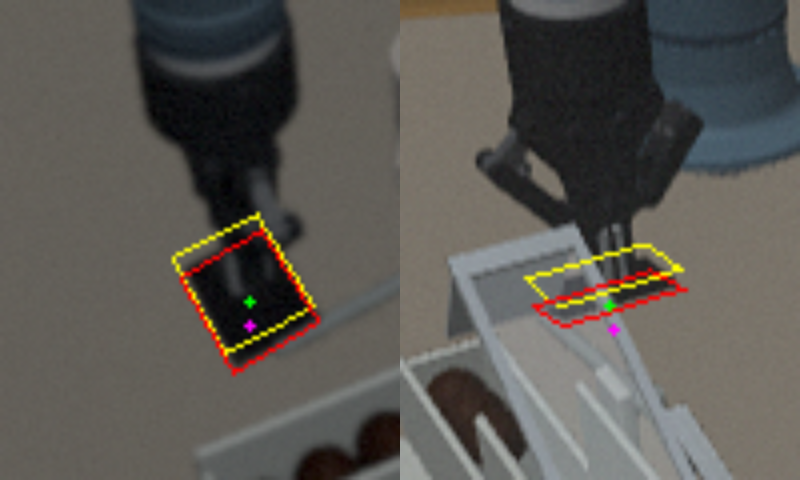

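The overlay puts the lever at about 0.40 rad, and the visible fingertips end at or above the reported TCP. So the tips sit higher than the nominal 19 mm ahead when shut, and the lever still has some travel. I continue down gently until the force shows the stop.

```bash
python3 - <<'E'
from h import *
q=np.load("q.npy");o=np.load("o.npy")
p=d2w(q,(-.116,.090,.173))[0]; f0=np.array([-.63,.22,-.47])
z=.100; hit=False
while z>.080:
    z-=.001; movel([p[0],p[1],z],o,.02)
    f=read_ft_force()-f0
    print(round(z,4),round(read_eef_pos()[2],4),np.round(f,1).tolist())
    if f[2]>9: hit=True;break
print(hit,read_time_s())
for c in("scene","side","wrist"):
    im=read_camera(c); cv2.imwrite(f"pics/{c}6.png",im[:,:,::-1])
cp=camera_params("wrist")
a=[cv2.imread(f'pics/{c}6.png') for c in('scene','side','wrist')]
for ang,col in((.45,(0,0,255)),):
    cv2.polylines(a[2],[np.round(wproj(d2w(q,pad(ang,CR)),cp)*8).astype(np.int32)],True,col,1,shift=3)
    u=proj("side",d2w(q,(.155-.165*np.cos(.675),0,.245)))[0]; cv2.circle(a[1],(int(u[0]),int(u[1])),1,col,-1)
    u=proj("scene",d2w(q,(.155-.165*np.cos(.675),0,.245)))[0]; cv2.circle(a[0],(int(u[0]),int(u[1])),1,col,-1)
    for n,k in(("scene",0),("side",1)): cv2.polylines(a[k],[np.round(proj(n,d2w(q,pad(ang,CR)))*8).astype(np.int32)],True,col,1,shift=3)
cv2.imwrite('pics/m6.png',np.vstack([np.hstack([cv2.resize(a[0][120:270,80:280],(400,300)),cv2.resize(a[1][220:370,170:370],(400,300))]),np.hstack([cv2.resize(a[2],(400,300)),cv2.resize(a[2][200:420,130:423],(400,300))])]))
print(read_time_s(),read_ft_force()-f0,read_eef_pos())
E
```

```text
0.099 0.0989 [0.9, 0.6, 2.0]
0.098 0.0979 [0.9, -0.2, 2.1]
0.097 0.097 [1.5, 0.5, 2.4]
0.096 0.0959 [1.6, 0.7, 2.5]
0.095 0.0949 [0.5, -0.8, 2.1]
0.094 0.0939 [1.2, -0.9, 2.2]
0.093 0.0929 [0.5, -0.3, 2.4]
0.092 0.0919 [1.1, 0.6, 1.6]
0.091 0.0909 [1.0, -0.2, 1.9]
0.09 0.0904 [-0.6, -0.3, 5.4]
0.089 0.0901 [-1.9, 1.1, 10.9]
True 17.4833
17.6333 [-2.75069708  0.78195144 11.37625708] [ 0.43909637 -0.09409123  0.09014509]
```

View pics/m6.png

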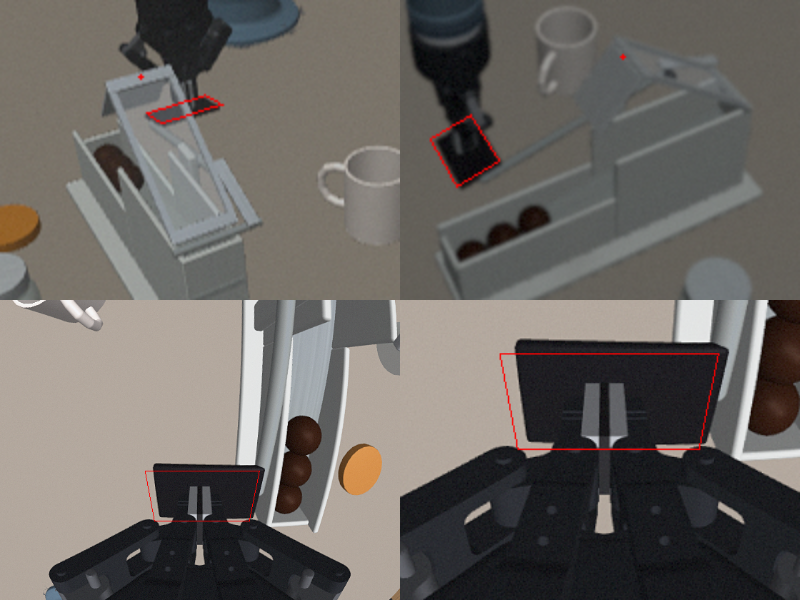

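The force rose to 11 N at TCP z = 0.090, which is the lower stop. The paddle and lid edge lie on their full-press overlays, and the three balls are in a row at the end of the trough. Now I ease the lever up, slowest near shut (expected around TCP z = 0.157).

```bash
python3 - <<'E'
from h import *
q=np.load("q.npy");o=np.load("o.npy")
p=d2w(q,(-.116,.090,.173))[0]; f0=np.array([-.63,.22,-.47])
def go(z,v):
    movel([p[0],p[1],z],o,v); print(z,np.round(read_ft_force()-f0,1),read_time_s())
go(.138,.025)
im=read_camera("side"); cv2.imwrite("pics/side7.png",im[:,:,::-1])
go(.148,.010); go(.170,.006)
ims=[]
for c in("scene","side","wrist"):
    im=read_camera(c); cv2.imwrite(f"pics/{c}8.png",im[:,:,::-1])
a=[cv2.imread(f'pics/{c}8.png') for c in('scene','side','wrist')]+[cv2.imread("pics/side7.png")]
cv2.imwrite('pics/m8.png',np.vstack([np.hstack([cv2.resize(a[0][120:270,80:280],(400,300)),cv2.resize(a[1][220:370,170:370],(400,300))]),np.hstack([cv2.resize(a[2],(400,300)),cv2.resize(a[3][220:370,170:370],(400,300))])]))
print(read_time_s(),read_ft_force()-f0,read_eef_pos())
E
```

```text
0.138 [ 1.  -0.   2.6] 19.7417
0.148 [2.2 0.7 2.4] 20.9417
0.17 [ 0.6 -0.9  0.3] 24.7583
24.9083 [1.57940357 0.11674859 0.32536455] [ 0.43894277 -0.09406136  0.17001174]
```

View pics/m8.png

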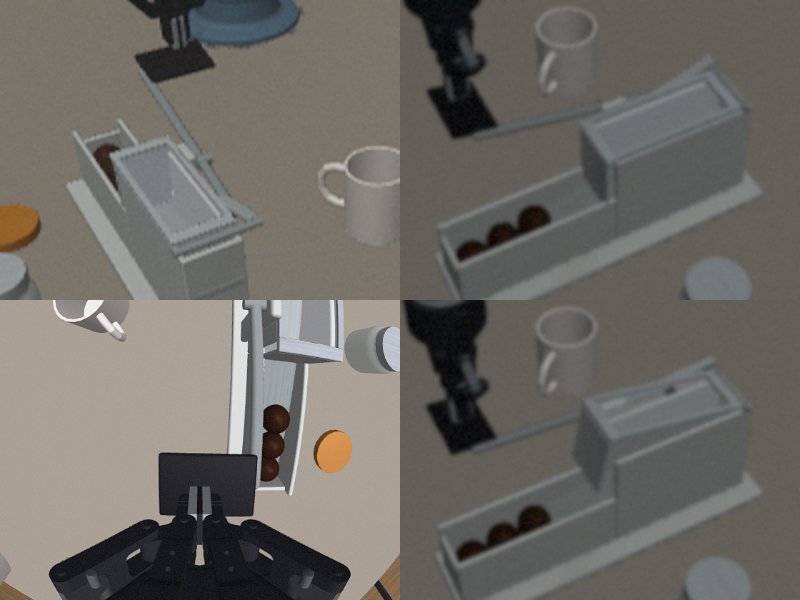

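The lid is shut, the chamber is empty, and the balls are still in a row in the open end (side crop (472,248), (503,234), (534,217)). The contact force has gone. I withdraw straight up, check and hand in.

```bash
python3 - <<'E'
from h import *
q=np.load("q.npy");o=np.load("o.npy")
p=d2w(q,(-.116,.090,.173))[0]
movel([p[0],p[1],.18],o,.01); movel([p[0],p[1],.28],o,.1); pause(.3)
for c in("scene","side"):
    im=read_camera(c); cv2.imwrite(f"pics/{c}9.png",im[:,:,::-1])
    print(c,[(n,np.round(tip_of(c,n)[0]["at"]).tolist() if tip_of(c,n) else None) for n in("paddle","lid_edge","mug","jar","biscuit")])
a=[cv2.imread(f'pics/{c}9.png') for c in('scene','side')]
cv2.imwrite('pics/m9.png',np.hstack([a[0][:300,:400],a[1][120:420,100:500]]))
for c in("scene","side"):
    d=cv2.absdiff(cv2.imread(f"pics/{c}0.png"),cv2.imread(f"pics/{c}9.png")).max(2)
    for n,X in(("mug",(.567,.103,.04)),("jar",(.670,-.281,.045)),("biscuit",(.495,-.310,.007)),("paddle",d2w(q,P["paddle"])[0]),("lid_edge",d2w(q,P["lid_edge"])[0])):
        u=proj(c,X)[0].astype(int); print(c,n,d[u[1]-18:u[1]+18,u[0]-18:u[0]+18].mean().round(1))
print(read_time_s(),read_ft_force(),read_eef_pos())
E
```

```text
scene [('paddle', [166.0, 152.0]), ('lid_edge', [150.0, 192.0]), ('mug', [269.0, 232.0]), ('jar', [89.0, 293.0]), ('biscuit', [82.0, 236.0])]
side [('paddle', [201.0, 271.0]), ('lid_edge', [268.0, 291.0]), ('mug', [254.0, 259.0]), ('jar', [325.0, 386.0]), ('biscuit', [241.0, 411.0])]
scene mug 3.2
scene jar 3.2
scene biscuit 3.9
scene paddle 4.1
scene lid_edge 7.2
side mug 7.1
side jar 7.2
side biscuit 7.0
side paddle 6.7
side lid_edge 7.7
28.6083 [ 0.50288399 -0.57564807 -0.2308398 ] [ 0.43893775 -0.09407115  0.27999876]
```

View pics/m9.png

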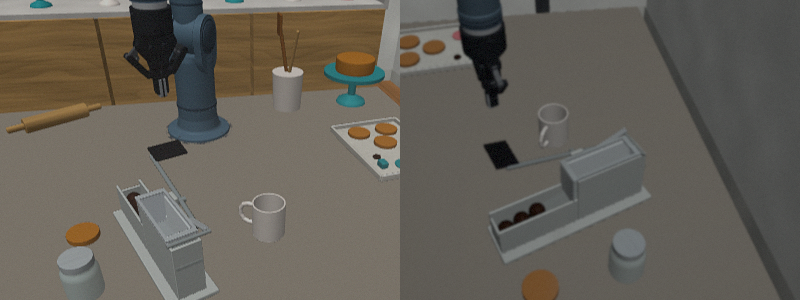

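The hand is clear, the lever and lid are back where they started, the balls are at the trough end (505,227)-(537,209), and the mug, jar and biscuit look unchanged.

```bash
python3 -c "
from bench import *
sign_off()"
```

```text
the job is handed in; nothing more can be done
```

The job is done and handed in at about 28.6 s of the 42 s allowed.

- **Press:** I pushed the paddle down with closed fingertips until the force rose from about 2 N to 11 N at the lower stop. The paddle and lid edge then lay on their predicted full-press positions in the pictures.
- **Balls:** All three were in a row at the open end before I let the lever up.
- **Release:** I eased the lever up at 25 mm/s, slowing to 6 mm/s near shut, and kept about 2.5 N of contact until the last stretch. Then I lifted the hand clear.

**Last checks:**
- The lid is shut, and the paddle and lid edge are back within a few pixels of where they started.
- The balls are still in the open end.
- The mug, jar and biscuit are within 3 px of their first detections.
- The wrist force is back to noise level.

**What disagreed:** The shut fingertips sat well behind the stated 19 mm ahead of the TCP. The first press, down to the TCP height worked out from that figure, stopped short of full travel. I saw this in the force and pictures and pressed further to the stop. I did not measure the lid's closing speed directly; it follows from how slowly the hand moved.

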